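# Dock the V-block pallet behind its drop catch

### The arm

A 7-joint arm with a two-finger parallel gripper is mounted at the origin on the work surface; the furniture and walls round the work are solid. World frame = base frame: x ahead of the robot, y to its left, z up, the work surface at z = 0. Lengths are in m, angles in rad, forces in N, time in s.
With the tool pointing down it reaches from about 0.425 to 0.875 m from the base axis. Payload 4.7 kg.
Tool frame: the origin (TCP) lies where the fingers leave the gripper's body, on its centre line; the fingertips stand 70 mm ahead of it and the grasp point (between the pads) lies 51 mm ahead of it; z points along the fingers, y is the line along which they close (so a half turn about z gives the same grasp; the last joint's range is limited). The gripper opens to 87 mm and grips with 3 to 60 N. Pads are 19 mm wide; open, the fingers measure 117 mm over their backs; the gripper's body (75 mm by 190 mm) begins 51 mm behind the grasp point.
Start: joints at [-1.306, 0.321, -0.07, 1.45, 0.023, 1.371, -0.057], TCP at [0.161, 0.63, 0.292] pointing down, gripper open.
Joint ranges: [-2.86, 2.86], [-0.3, 2.09], [-1.38, 1.24], [0.06, 2.45], [-1.56, 4.7], [0.09, 2.05], [-2.69, 2.69]. Speed limits (rad/s): [2.57, 2.57, 3.14, 3.14, 3.14, 3.14, 3.14].

### API

Orientations are given as a rotation vector (axis times angle).
In Python, from bench import get_state, get_image, get_calibration, close_job gives the robot as it stands.
- The arm moves only by the tool send_rows, never from a script. Its argument "rows" is a list of rows, each an object of numbers: "hand": the finger opening in mm, from 0 to 87; "x", "y", "z": the shift along the world's x, y, z in mm; "roll": the turn about the world's z in degrees. A call has 1 to 10 rows; each row shifts and turns the commanded pose from where the row before left it; what a row does not reach is not made up. A row lasts 1/10 s, in which the tool goes at most 50 mm and 8.59 degrees, less where a joint would pass 70% of its speed; a pose out of reach is approached as far as the arm can. A call is refused whole if a number of a shift passes 50 or a number of a turn 8.59, either way. A call with a gripper value outside its range is refused whole. The fingers move at their own pace and stop on an object; "force" is the grip in N (left out, the last holds). Time passes only in rows, so rows that do not move let the fingers close. It gives the time, the measured TCP pose, the force, the opening and the grip force at its end, in the units of the state.
- get_state(): the state, without advancing time (a new reading comes with each control period).
- get_image(name): name is "side" or "top" or "wrist"; returns the picture (480x640x3 uint8, blue, green, red); there is no depth.
- get_calibration(name): a dict with "mtx" (3x3 intrinsics, pixels), "world_from_camera" (4x4, takes a point from camera to world coordinates). Camera axes: x right, y down, z forward; pixel columns grow to the right and rows downward; lengths in m; the calibration is good to about 2 mm. A picture is of the moment at which its call begins: read the wrist's pose just before it. get_calibration takes no time and is no camera call; for the wrist camera it gives the pose at the moment of the call.
- close_job(): hands the job in; it is judged then, once.
The state is a dict: "time": time; "joint_positions": joint angles; "qd": joint speeds; "joint_torque": joint torques, N m; "position": TCP position; "tool_rot": TCP orientation; "ft_force": force on the tool from outside, world axes, zero at the start; "torque": the same for the moment, N m; "grip_width": opening from 0.0 (shut) to 1.0 (fully open); "grip_force": force on a finger pad.
Only numpy, scipy, OpenCV 4.12 (cv2) and the standard library are available. Lean on these libraries where they do the work, as an engineer would, in place of code of your own. Each camera call takes 0.05 s, during which the arm holds its last target. There are 200 camera calls.

### The job

Load the V-block pallet with its clamped bolt into the grey pallet dock on the bench: set it level in the mouth of the channel and slide it in so that its own front edge lifts the steel drop catch, and on against the spring buffer just until the catch falls fully down behind the pallet; then let go, leaving the pallet flat in the channel, held between catch and buffer. Go by feel, because the home position is adjustable: never jam the pallet in the channel or ram it into the solid stop behind the buffer. Keep the gripper itself off the dock and its catch, and leave the mug, the yellow carton and the tape measure where they are.

Things in the scene. Friction and masses are not known exactly. Their poses are not given: they have to be found in the camera images.
- pallet: Fixture pallet, about 0.6 kg: aluminium plate 80 mm (its x) by 108 mm (its y), 14 mm thick, with a dark V-block in its middle and a hex bolt strapped on top along x; 63 mm high in all. Origin: centre of the plate's underside; z up. It stands loose on the bench, left of the dock's mouth, and goes in with its x along the dock's x; both ends are alike, so it need not be turned round.
- vblock (a point): Centre of the pallet's V-block, the place to grasp: 30 mm above the plate's underside, axes as the pallet. The block is 50 mm along x and 30 mm along y and stands from 14 to 46 mm above that underside. Pinch it across y from above: the bolt's ends stick out along x above 33 mm. 39 mm of bare plate lie on each side of it.
- dock: Pallet dock, fixed to the bench: grey base 231 mm (x) by 140 mm (y), 8 mm thick, whose top is the channel floor. Origin: underside, on the channel's centre line; x is the way in; base from x = -128 mm (mouth) to +103 mm. Steel rails, 12 mm above the floor, are 111 mm apart (1.5 mm play a side) from x = -70 mm on and flare to about 132 mm at x = -104 mm.
- mouth (a point): Where the V-block centre is with the pallet on the channel floor in the dock's mouth, between the flares and just clear of the catch's pin: 125 mm before the dock's origin, 38 mm above its underside; axes as the dock. Set down here (not farther in: the pin and catch, up to 36 mm above the channel floor, would be hit from above), then slide along +x; the catch is met within 25 to 50 mm.
- first_home (a point): V-block centre where the catch drops if the locating frame (dark slotted bar on the right-hand rail, catch, buffer, 20 mm high stop block) is clamped in its outermost setting; axes as the dock. The frame may be clamped up to 20 mm farther in (+x); this is not measured: feel it. Buffer contact is about 4.5 mm before the drop, the solid stop 2.8 mm after it.
- drop_catch (a joint): Angle of the steel drop catch, 10 mm wide, 47 mm long, red tab, its pin 34 mm above the bench on the right-hand rail near the mouth, over the strip y = -43 to -53 mm of the channel (dock axes). It slopes down the way in, its foot 4 mm above the floor; it falls by its own weight (0.12 kg, no spring). 0 = fully down, positive = lifted; about 0.2 rad riding on the pallet.
- buffer (a joint): Travel (m) of the spring buffer, a plunger with rubber tip, 13 mm across, on the centre line at the channel's inner end. 0 = fully out, positive = pressed in. 3 N at first touch, 1 N more per mm: about 7.5 N at 4.5 mm, where the catch drops, 10 N at 7.5 mm, where the solid stop is met and the force shoots up. Let go, it pushes the pallet back about 1.5 mm onto the catch.
- coffee_mug: White mug, 84 mm across without its handle, 95 mm high, behind the vise; origin on its underside. Bystander.
- yellow_box: Yellow carton 70 x 100 x 45 mm between the robot and the work; origin at the centre of its underside. Bystander.
- tape: Yellow and black tape measure 36 x 82 x 66 mm near the robot; origin at the centre of its underside. Bystander.

How it is judged:
By the outcome, as a careful person would: the job done as asked, in the order asked, and still so for the second after the job is handed in, with the robot touching nothing.
It also fails if it takes over 64 s, if anything falls off the work surface, if the arm or the gripper's body presses on something with over 40 N, if the wrist force passes 120 N, or if a joint passes its speed limit or range.

## Working session

There is one attempt and no reset: what is moved stays moved. The work goes in short steps, Python scripts to look and compute and a tool call to move; the robot and the scene stay as the last step left them, time stands still between calls to the robot, and variables do not carry over. Pictures are saved under pics/ and viewed, at most 10 in all, crops included, and the job is handed in when it is done.

Besides the shell and the picture viewer there is one more tool, called as name(argument=value, ...), one argument or row to a line, values as JSON. send_rows: Moves the arm, as the interface text tells. Its arguments: {"type":"object","properties":{"rows":{"type":"array","items":{"type":"object","properties":{"hand":{"type":"number"},"x":{"type":"number"},"y":{"type":"number"},"z":{"type":"number"},"roll":{"type":"number"}}}},"force":{"type":"number"}},"required":["rows"]}

```bash
mkdir -p pics; ls; cat > h.py <<'E'
import numpy as np, cv2
from bench import *
def ray(c,u,v,z):
    K=c["mtx"];T=np.array(c["world_from_camera"])
    d=T[:3,:3]@np.linalg.inv(np.array(K))@np.array([u,v,1.]);o=T[:3,3]
    return o+d*(z-o[2])/d[2]
def proj(c,p):
    T=np.linalg.inv(np.array(c["world_from_camera"]));q=np.array(c["mtx"])@(T[:3,:3]@np.array(p)+T[:3,3]);return q[:2]/q[2]
E
python3 - <<'E'
from h import *
for n in ("top","side"):
    cv2.imwrite(f"pics/{n}0.png",get_image(n)); c=get_calibration(n); print(n,np.round(c["mtx"],1).tolist(),np.round(c["world_from_camera"],3).tolist())
s=get_state();print(s)
E
```

```text
pics
top [[529.8, 0.0, 315.2], [0.0, 529.8, 238.1], [0.0, 0.0, 1.0]] [[0.006, -0.998, 0.056, 0.455], [-1.0, -0.008, -0.027, -0.036], [0.028, -0.056, -0.998, 1.165], [0.0, 0.0, 0.0, 1.0]]
side [[439.9, 0.0, 318.7], [0.0, 439.9, 233.9], [0.0, 0.0, 1.0]] [[-0.996, 0.065, -0.055, 0.545], [0.084, 0.624, -0.777, 0.69], [-0.016, -0.779, -0.627, 0.654], [0.0, 0.0, 0.0, 1.0]]
{'time': 0.1, 'joint_positions': array([-1.30587705,  0.32177408, -0.07005545,  1.45153353,  0.02260036,
        1.37077063, -0.05689472]), 'qd': array([-0.00097557, -0.00147841,  0.00060912, -0.00261936, -0.00151314,
        0.00119609, -0.00061089]), 'joint_torque': array([-3.15593661e-04, -4.92569268e+01, -4.05877708e-01, -3.13402534e+01,
       -6.41215523e-02,  3.93634744e-02,  6.41829502e-05]), 'position': array([0.16129685, 0.62929922, 0.29126394]), 'tool_rot': array([-3.92931987e-01, -3.11680787e+00,  2.66336834e-03]), 'ft_force': array([-0.40208341, -0.50318386,  0.73958435]), 'torque': array([-0.01800118,  0.03076082,  0.00979203]), 'grip_force': 0.0, 'grip_width': 0.9980646548732107}
```

View pics/top0.png

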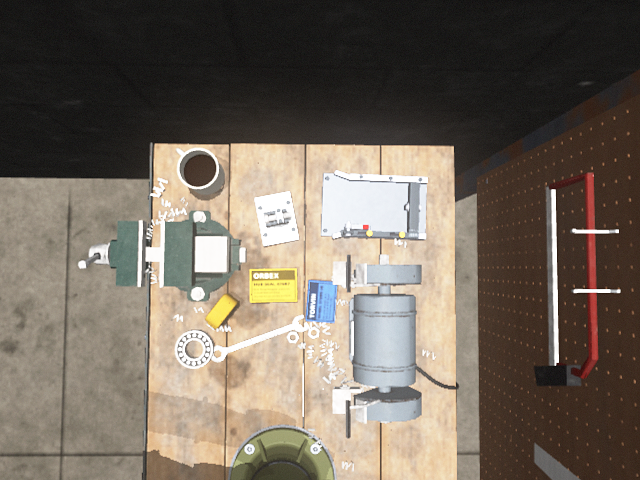

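View pics/side0.png

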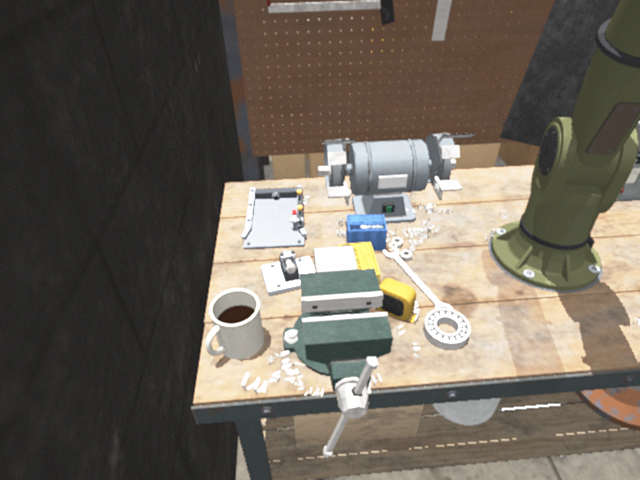

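The top view shows the dock at about (375,207), its mouth on the left and the red tab at (367,228). The pallet is at about (277,218). Dock x therefore points along world −y.

```bash
python3 - <<'E'
from h import *
im=cv2.imread("pics/top0.png");c=get_calibration("top")
hsv=cv2.cvtColor(im,cv2.COLOR_BGR2HSV)
m=((hsv[...,1]<45)&(hsv[...,2]>130)).astype(np.uint8)*255
for n,(x0,y0,x1,y1),z in (("pallet",(248,185,308,250),.014),("dock",(315,168,432,245),.008)):
    q=np.zeros_like(m);q[y0:y1,x0:x1]=m[y0:y1,x0:x1];q=cv2.morphologyEx(q,cv2.MORPH_CLOSE,np.ones((5,5)))
    k=max(cv2.findContours(q,0,2)[0],key=cv2.contourArea)
    w=np.array([ray(c,*p[0],z)[:2] for p in k],np.float32)*1000
    print(n,cv2.minAreaRect(w),np.round(cv2.boxPoints(cv2.minAreaRect(w))).tolist())
cv2.imwrite("pics/crop0.png",cv2.resize(im[160:250,245:435],None,fx=4.2,fy=4.2,interpolation=cv2.INTER_CUBIC))
E
```

```text
pallet ((570.349853515625, 19.23552703857422), (146.73098754882812, 99.99036407470703), 9.434396743774414) [[490.0, 57.0], [506.0, -42.0], [651.0, -18.0], [635.0, 81.0]]
dock ((591.17431640625, -195.0465850830078), (166.05201721191406, 256.53741455078125), 0.4438324570655823) [[507.0, -67.0], [509.0, -324.0], [675.0, -323.0], [673.0, -66.0]]
```

View pics/crop0.png

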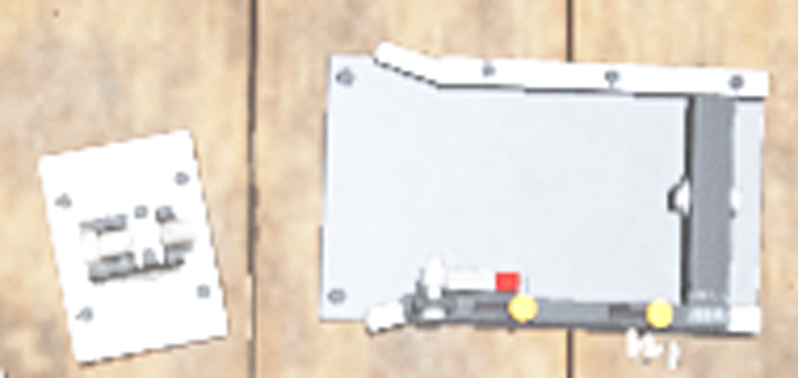

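The crop shows the pallet's corners at about (40,157), (187,131), (228,337) and (77,362). The dock's mouth edge runs from (330,55) to (320,318), and the left rail's inner edge from (437,87) to (765,97).

```bash
python3 - <<'E'
from h import *
c=get_calibration("top")
f=lambda u,v,z:np.round(ray(c,u/4.2+245,v/4.2+160,z)[:2]*1000,1)
P=np.array([f(*p,.014) for p in((40,157),(187,131),(228,337),(77,362))]);print(P.tolist(),P.mean(0))
d=P[1]-P[0];e=P[2]-P[3];print(np.hypot(*d),np.hypot(*(P[3]-P[0])),[np.degrees(np.arctan2(q[1],q[0])) for q in(d,e,P[3]-P[0],P[2]-P[1])])
for p in((330,55,.008),(320,318,.008),(437,87,.008),(690,95,.02),(765,97,.02),(437,85,.02),(760,332,.008),(768,70,.02)): print(p,f(*p))
w=get_calibration("wrist");print(np.round(w["world_from_camera"],3).tolist(),np.round(w["mtx"],0).tolist())
E
```

```text
[[607.6, 65.4], [622.0, -10.7], [514.8, -32.9], [501.3, 44.9]] [561.425  16.675]
77.4504357637838 108.25867170808998 [np.float64(-79.28491243822421), np.float64(-80.15595015994886), np.float64(-169.08448876314682), np.float64(-168.3000270406881)]
(330, 55, 0.008) [663.8 -85.2]
(320, 318, 0.008) [525.4 -80.8]
(437, 87, 0.008) [ 647.5 -141.6]
(690, 95, 0.02) [ 642.8 -272.7]
(765, 97, 0.02) [ 642.2 -312.1]
(437, 85, 0.02) [ 646.6 -140.5]
(760, 332, 0.008) [ 520.  -311.7]
(768, 70, 0.02) [ 656.4 -313.7]
[[0.248, 0.923, 0.295, 0.08], [0.969, -0.236, -0.077, 0.65], [-0.002, 0.305, -0.952, 0.383], [0.0, 0.0, 0.0, 1.0]] [[334.0, 0.0, 321.0], [0.0, 334.0, 246.0], [0.0, 0.0, 1.0]]
```

send_rows(
  rows=[
    {"x":24,"y":-36,"roll":-4},
    {"x":24,"y":-36,"roll":-4},
    {"x":24,"y":-36,"roll":-4},
    {"x":24,"y":-36,"roll":-4},
    {"x":24,"y":-36,"roll":-4},
    {"x":24,"y":-36,"roll":-4},
    {"x":24,"y":-36,"roll":-4},
    {"x":24,"y":-36,"roll":-4},
    {"x":24,"y":-36,"roll":-4},
    {"x":24,"y":-36,"roll":-4},
  ],
)

```text
schema error: expected keys hand, x, y, z, roll
```

send_rows(
  rows=[
    {"x":24,"y":-36,"roll":-4},
    {"x":24,"y":-36,"roll":-4},
    {"x":24,"y":-36,"roll":-4},
    {"x":24,"y":-36,"roll":-4},
    {"x":24,"y":-36,"roll":-4},
    {"x":24,"y":-36,"roll":-4},
    {"x":16,"y":-36,"roll":-0.6,"z":-10},
    {"z":-20},
    {},
    {},
  ],
)

```text
schema error: expected keys hand, x, y, z, roll
```

send_rows(
  rows=[
    {"hand":87,"x":24,"y":-36,"z":0,"roll":-4},
    {"hand":87,"x":24,"y":-36,"z":0,"roll":-4},
    {"hand":87,"x":24,"y":-36,"z":0,"roll":-4},
    {"hand":87,"x":24,"y":-36,"z":0,"roll":-4},
    {"hand":87,"x":24,"y":-36,"z":0,"roll":-4},
    {"hand":87,"x":24,"y":-36,"z":0,"roll":-4},
    {"hand":87,"x":24,"y":-36,"z":0,"roll":-4},
    {"hand":87,"x":24,"y":-36,"z":0,"roll":-4},
    {"hand":87,"x":24,"y":-36,"z":0,"roll":-4},
    {"hand":87,"x":24,"y":-36,"z":0,"roll":-4},
  ],
)

```text
time: 1.1
position: [0.4019, 0.2679, 0.2921]
tool_rot: [-1.439, -2.792, 0.0]
ft_force: [0.6, -0.1, -0.7]
grip_width: 1.002
grip_force: 0.0
```

send_rows(
  rows=[
    {"hand":87,"x":24,"y":-36,"z":0,"roll":-4},
    {"hand":87,"x":24,"y":-36,"z":0,"roll":-4},
    {"hand":87,"x":24,"y":-36,"z":0,"roll":-4},
    {"hand":87,"x":24,"y":-36,"z":0,"roll":-4},
    {"hand":87,"x":24,"y":-36,"z":0,"roll":-4},
    {"hand":87,"x":24,"y":-36,"z":0,"roll":-4},
    {"hand":87,"x":16,"y":-36,"z":-10,"roll":-0.6},
    {"hand":87,"x":0,"y":0,"z":-20,"roll":0},
    {"hand":87,"x":0,"y":0,"z":0,"roll":0},
    {"hand":87,"x":0,"y":0,"z":0,"roll":0},
  ],
)

```text
time: 2.1
position: [0.5608, 0.0186, 0.2619]
tool_rot: [-1.995, -2.425, 0.001]
ft_force: [0.1, 1.2, 0.2]
grip_width: 1.0
grip_force: 0.0
```

```bash
python3 - <<'E'
from h import *
from scipy.spatial.transform import Rotation as R
s=get_state();print(s["time"],s["position"],R.from_rotvec(s["tool_rot"]).as_matrix().round(3).tolist(),s["joint_positions"].round(2),s["ft_force"])
c=get_calibration("wrist");im=get_image("wrist");cv2.imwrite("pics/w1.png",im);np.savez("w1.npz",mtx=c["mtx"],world_from_camera=c["world_from_camera"])
E
```

```text
2.1 [0.56084766 0.01861988 0.2618982 ] [[-0.193, 0.981, -0.002], [0.981, 0.193, 0.0], [0.001, -0.001, -1.0]] [-0.6   0.16  0.57  1.74 -0.09  1.27  0.19] [0.07403599 1.16793921 0.19388267]
```

View pics/w1.png

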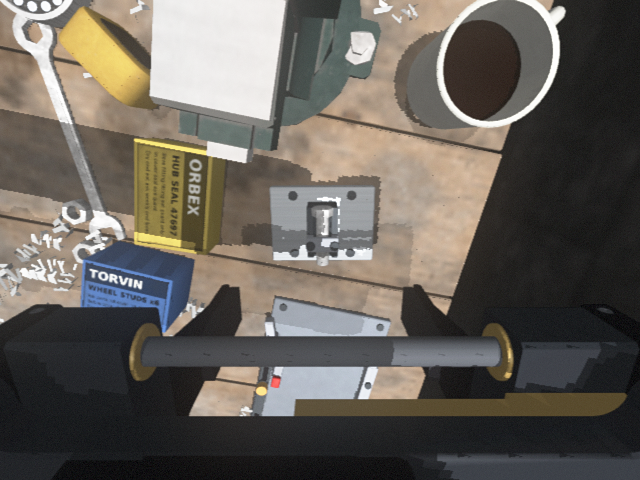

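The wrist view shows the pallet with corners near (270,188), (379,185), (372,260) and (274,261). The mug and vise are behind it and the carton is at its left. I'll compute the plate pose and the clearances.

```bash
python3 - <<'E'
from h import *
c=dict(np.load("w1.npz"))
P=np.array([ray(c,*p,.014)[:2]*1000 for p in((270,188),(379,185),(372,260),(274,261))]).round(1);print(P.tolist(),P.mean(0))
def a(q):return round(float(np.degrees(np.arctan2(q[1],q[0]))),1),round(float(np.hypot(*q)),1)
print(a(P[3]-P[0]),a(P[2]-P[1]),a(P[1]-P[0]),a(P[2]-P[3]))
for n,u,v,z in(("bolt head top",322,215,.055),("mug rim bottom",485,126,.095),("mug left",440,70,.095),("carton r",212,250,.045),("carton r",222,145,.045),("vise r",250,160,.08),("vise",275,150,.06)):print(n,ray(c,u,v,z).round(3))
t=get_calibration("top")
for n,u,v,z in(("mug r",222,172,.095),("mug bottom",200,196,.095),("vise r",245,255,.08),("carton top",275,268,.045),("rt",297,268,.045),("blue",333,282,.045)):print(n,ray(t,u,v,z).round(3))
im=cv2.imread("pics/w1.png");cv2.imwrite("pics/w1c.png",cv2.resize(im[165:290,220:430],None,fx=3.6,fy=3.6,interpolation=cv2.INTER_CUBIC))
E
```

```text
[[502.9, 44.5], [610.6, 68.7], [622.9, -11.1], [518.8, -32.8]] [563.8    17.325]
(-78.4, 78.9) (-81.2, 80.7) (12.7, 110.4) (11.8, 106.3)
bolt head top [0.558 0.036 0.055]
mug rim bottom [0.66  0.133 0.095]
mug left [0.617 0.162 0.095]
carton r [ 0.46  -0.021  0.045]
carton r [0.459 0.079 0.045]
vise r [0.492 0.074 0.08 ]
vise [0.508 0.085 0.06 ]
mug r [0.648 0.125 0.095]
mug bottom [0.599 0.168 0.095]
vise r [0.48  0.077 0.08 ]
carton top [0.454 0.018 0.045]
rt [ 0.454 -0.029  0.045]
blue [ 0.425 -0.105  0.045]
```

View pics/w1c.png

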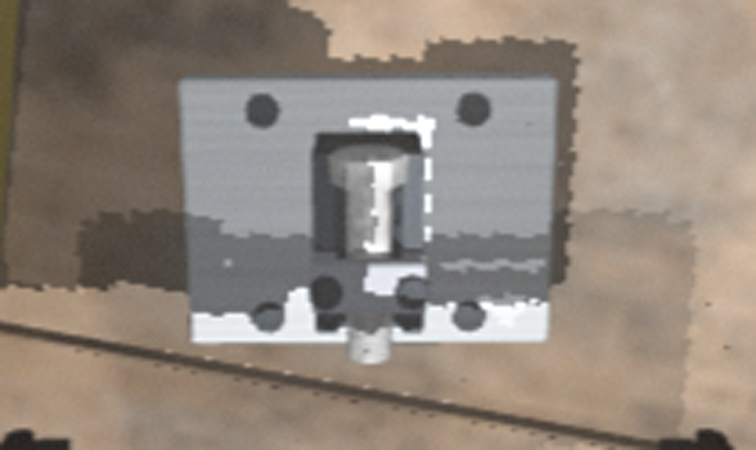

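The crop confirms the plate's outline, with the block central. Its centre is about (563,17) and its yaw about 11°, which agrees with the top view, so I descend to grasp.

send_rows(
  rows=[
    {"hand":87,"x":2,"y":-2,"z":-30,"roll":0},
    {"hand":87,"x":0,"y":0,"z":-35,"roll":0},
    {"hand":60,"x":0,"y":0,"z":-35,"roll":0},
    {"hand":60,"x":0,"y":0,"z":-30,"roll":0},
    {"hand":60,"x":0,"y":0,"z":-20,"roll":0},
    {"hand":60,"x":0,"y":0,"z":-15,"roll":0},
    {"hand":60,"x":0,"y":0,"z":-10,"roll":0},
    {"hand":60,"x":0,"y":0,"z":0,"roll":0},
    {"hand":60,"x":0,"y":0,"z":0,"roll":0},
  ],
  force=40,
)

```text
time: 3.05
position: [0.5641, 0.0159, 0.0882]
tool_rot: [1.997, 2.424, 0.002]
ft_force: [-0.5, 0.6, 0.3]
grip_width: 0.691
grip_force: 0.0
```

send_rows(
  rows=[
    {"hand":45,"x":0,"y":0,"z":0,"roll":0},
    {"hand":35,"x":0,"y":0,"z":0,"roll":0},
    {"hand":20,"x":0,"y":0,"z":0,"roll":0},
    {"hand":20,"x":0,"y":0,"z":0,"roll":0},
    {"hand":20,"x":0,"y":0,"z":0,"roll":0},
    {"hand":20,"x":0,"y":0,"z":0,"roll":0},
  ],
  force=40,
)

```text
time: 3.65
position: [0.5629, 0.0155, 0.0874]
tool_rot: [-1.997, -2.424, 0.001]
ft_force: [-3.5, -1.2, 2.9]
grip_width: 0.343
grip_force: 40.0
```

send_rows(
  rows=[
    {"hand":20,"x":0,"y":0,"z":5,"roll":0},
    {"hand":20,"x":0,"y":0,"z":10,"roll":0},
    {"hand":20,"x":0,"y":0,"z":15,"roll":0},
    {"hand":20,"x":0,"y":0,"z":10,"roll":0},
    {"hand":20,"x":5,"y":-4,"z":0,"roll":-3},
    {"hand":20,"x":5,"y":-4,"z":0,"roll":-3},
    {"hand":20,"x":5,"y":-4,"z":0,"roll":-3},
    {"hand":20,"x":5,"y":-4,"z":0,"roll":-3},
    {"hand":20,"x":5,"y":-4,"z":0,"roll":-0.7},
    {"hand":20,"x":0,"y":0,"z":0,"roll":0},
  ],
  force=40,
)

```text
time: 4.65
position: [0.5892, -0.0051, 0.128]
tool_rot: [2.252, 2.188, 0.001]
ft_force: [-0.9, -0.3, -6.3]
grip_width: 0.335
grip_force: 40.0
```

```bash
python3 - <<'E'
from h import *
from scipy.spatial.transform import Rotation as R
c=dict(np.load("w1.npz"))
for p in((275,297),(388,320)):print(ray(c,*p,.008).round(4))
s=get_state();r=R.from_rotvec(s["tool_rot"]).as_matrix();print(s["position"],np.degrees(np.arctan2(r[1,1],r[0,1])),s["ft_force"],s["grip_width"])
for n in("wrist","side","top"):
    c=get_calibration(n);im=get_image(n);cv2.imwrite(f"pics/{n}2.png",im)
    np.savez(f"{n}2.npz",mtx=c["mtx"],world_from_camera=c["world_from_camera"])
a=cv2.imread("pics/side2.png")[160:320,200:400];b=cv2.imread("pics/wrist2.png")
cv2.imwrite("pics/m2.png",np.vstack([cv2.resize(a,(400,320),interpolation=cv2.INTER_CUBIC),cv2.resize(b[180:420,170:470],(400,280))]))
E
```

```text
[ 0.5261 -0.0784  0.008 ]
[ 0.6605 -0.0823  0.008 ]
[ 0.58922018 -0.00506654  0.12803982] -1.668904211816604 [-0.92352495 -0.31350499 -6.26938068] 0.3353608650195105
```

View pics/m2.png

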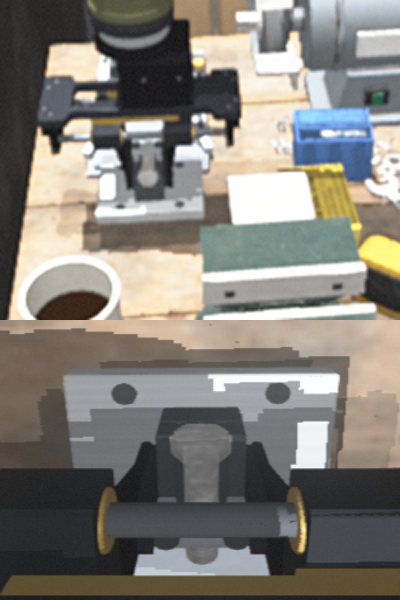

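The pictures show the pallet held level and square in the gripper, with the plate's rear edge from wrist pixel (217,227) to (425,225). I move over the mouth and lower it by feel.

```bash
python3 - <<'E'
from h import *
c=dict(np.load("wrist2.npz"))
a,b=ray(c,217,227,.055),ray(c,425,225,.055);print(a,b,(a+b)/2,np.degrees(np.arctan2(*(b-a)[1::-1])))
E
```

```text
[0.53778896 0.03768318 0.055     ] [0.64380194 0.03560555 0.055     ] [0.59079545 0.03664437 0.055     ] -1.122734553622834
```

send_rows(
  rows=[
    {"hand":20,"x":1,"y":-15,"z":0,"roll":0},
    {"hand":20,"x":1,"y":-20,"z":0,"roll":0},
    {"hand":20,"x":1,"y":-20,"z":0,"roll":0},
    {"hand":20,"x":1,"y":-15,"z":0,"roll":0},
    {"hand":20,"x":0,"y":-6,"z":0,"roll":0},
    {"hand":20,"x":0,"y":0,"z":-8,"roll":0},
    {"hand":20,"x":0,"y":0,"z":-8,"roll":0},
    {"hand":20,"x":0,"y":0,"z":-6,"roll":0},
    {"hand":20,"x":0,"y":0,"z":-3,"roll":0},
    {"hand":20,"x":0,"y":0,"z":0,"roll":0},
  ],
  force=40,
)

```text
time: 5.8
position: [0.5919, -0.0795, 0.1014]
tool_rot: [-2.251, -2.189, 0.002]
ft_force: [-0.6, -0.1, -4.3]
grip_width: 0.342
grip_force: 40.0
```

send_rows(
  rows=[
    {"hand":20,"x":0,"y":0,"z":-2,"roll":0},
    {"hand":20,"x":0,"y":0,"z":-1.5,"roll":0},
    {"hand":20,"x":0,"y":0,"z":-1,"roll":0},
    {"hand":20,"x":0,"y":0,"z":-0.5,"roll":0},
    {"hand":20,"x":0,"y":0,"z":0,"roll":0},
    {"hand":20,"x":0,"y":0,"z":0,"roll":0},
  ],
)

```text
time: 6.4
position: [0.5924, -0.0804, 0.0974]
tool_rot: [2.253, 2.189, 0.0]
ft_force: [0.1, 0.3, -5.2]
grip_width: 0.341
grip_force: 40.0
```

send_rows(
  rows=[
    {"hand":20,"x":0,"y":0,"z":-0.5,"roll":0},
    {"hand":20,"x":0,"y":0,"z":0,"roll":0},
  ],
)

```text
time: 6.6
position: [0.5923, -0.0803, 0.0968]
tool_rot: [2.254, 2.189, 0.0]
ft_force: [-0.4, 0.0, -4.6]
grip_width: 0.341
grip_force: 40.0
```

send_rows(
  rows=[
    {"hand":20,"x":0,"y":0,"z":-0.5,"roll":0},
    {"hand":20,"x":0,"y":0,"z":0,"roll":0},
  ],
)

```text
time: 6.8
position: [0.5923, -0.0803, 0.0962]
tool_rot: [2.254, 2.189, -0.0]
ft_force: [0.2, -0.1, -5.6]
grip_width: 0.346
grip_force: 40.0
```

send_rows(
  rows=[
    {"hand":20,"x":0,"y":0,"z":-0.5,"roll":0},
    {"hand":20,"x":0,"y":0,"z":0,"roll":0},
  ],
)

```text
time: 7.0
position: [0.5923, -0.0803, 0.0957]
tool_rot: [-2.254, -2.189, 0.0]
ft_force: [0.2, -0.4, -4.4]
grip_width: 0.343
grip_force: 40.0
```

send_rows(
  rows=[
    {"hand":20,"x":0,"y":0,"z":-0.4,"roll":0},
    {"hand":20,"x":0,"y":0,"z":0,"roll":0},
  ],
)

```text
time: 7.2
position: [0.5924, -0.0803, 0.0954]
tool_rot: [2.254, 2.189, 0.0]
ft_force: [0.6, -0.6, -4.8]
grip_width: 0.343
grip_force: 40.0
```

send_rows(
  rows=[
    {"hand":20,"x":0,"y":0,"z":-0.4,"roll":0},
    {"hand":20,"x":0,"y":0,"z":0,"roll":0},
  ],
)

```text
time: 7.4
position: [0.5924, -0.0803, 0.0954]
tool_rot: [-2.253, -2.189, -0.0]
ft_force: [-2.5, -0.2, -1.7]
grip_width: 0.345
grip_force: 40.0
```

send_rows(
  rows=[
    {"hand":20,"x":0,"y":0,"z":-0.4,"roll":0},
    {"hand":20,"x":0,"y":0,"z":0,"roll":0},
  ],
)

```text
time: 7.6
position: [0.5924, -0.0804, 0.0954]
tool_rot: [-2.253, -2.189, -0.0]
ft_force: [-3.7, 0.1, 5.0]
grip_width: 0.34
grip_force: 40.0
```

send_rows(
  rows=[
    {"hand":20,"x":0,"y":-1,"z":0.3,"roll":0},
    {"hand":20,"x":-0.1,"y":-2,"z":0,"roll":0},
    {"hand":20,"x":-0.1,"y":-2,"z":0,"roll":0},
    {"hand":20,"x":0,"y":-2,"z":0,"roll":0},
    {"hand":20,"x":-0.1,"y":-2,"z":0,"roll":0},
    {"hand":20,"x":0,"y":-1,"z":0,"roll":0},
  ],
)

```text
time: 8.2
position: [0.5935, -0.0884, 0.0956]
tool_rot: [2.253, 2.189, 0.006]
ft_force: [1.5, 5.2, 3.4]
grip_width: 0.343
grip_force: 40.0
```

send_rows(
  rows=[
    {"hand":20,"x":0,"y":-2,"z":0,"roll":0},
    {"hand":20,"x":-0.1,"y":-2,"z":0,"roll":0},
    {"hand":20,"x":-0.1,"y":-2,"z":0,"roll":0},
    {"hand":20,"x":0,"y":-2,"z":0,"roll":0},
    {"hand":20,"x":-0.1,"y":-2,"z":0,"roll":0},
  ],
)

```text
time: 8.7
position: [0.5933, -0.0983, 0.0955]
tool_rot: [2.252, 2.19, 0.006]
ft_force: [0.7, 5.2, 3.0]
grip_width: 0.343
grip_force: 40.0
```

send_rows(
  rows=[
    {"hand":20,"x":0,"y":0,"z":0.3,"roll":0},
    {"hand":20,"x":0,"y":0,"z":0,"roll":0},
  ],
)

```text
time: 8.9
position: [0.5929, -0.0997, 0.0955]
tool_rot: [2.252, 2.188, 0.003]
ft_force: [3.3, 2.9, 1.2]
grip_width: 0.34
grip_force: 39.9
```

send_rows(
  rows=[
    {"hand":20,"x":0,"y":-2,"z":0,"roll":0},
    {"hand":20,"x":-0.1,"y":-2,"z":0,"roll":0},
    {"hand":20,"x":-0.1,"y":-2,"z":0,"roll":0},
  ],
)

```text
time: 9.2
position: [0.5924, -0.1051, 0.0955]
tool_rot: [2.253, 2.19, 0.004]
ft_force: [1.8, 5.7, 1.3]
grip_width: 0.342
grip_force: 39.9
```

send_rows(
  rows=[
    {"hand":20,"x":0,"y":-2,"z":0,"roll":0},
    {"hand":20,"x":0,"y":-2,"z":0,"roll":0},
    {"hand":20,"x":0,"y":0,"z":0,"roll":0},
  ],
)

```text
time: 9.5
position: [0.5924, -0.1097, 0.0955]
tool_rot: [2.253, 2.189, 0.003]
ft_force: [1.8, 5.4, 1.5]
grip_width: 0.342
grip_force: 39.9
```

send_rows(
  rows=[
    {"hand":20,"x":0,"y":-2,"z":0,"roll":0},
    {"hand":20,"x":0,"y":-2,"z":0,"roll":0},
    {"hand":20,"x":0,"y":0,"z":0,"roll":0},
  ],
)

```text
time: 9.8
position: [0.5923, -0.1137, 0.0955]
tool_rot: [2.253, 2.189, 0.003]
ft_force: [1.9, 4.1, 1.7]
grip_width: 0.344
grip_force: 39.9
```

send_rows(
  rows=[
    {"hand":20,"x":0,"y":-2,"z":0,"roll":0},
    {"hand":20,"x":0,"y":-2,"z":0,"roll":0},
    {"hand":20,"x":0,"y":0,"z":0,"roll":0},
  ],
)

```text
time: 10.1
position: [0.5922, -0.117, 0.0954]
tool_rot: [-2.253, -2.189, -0.003]
ft_force: [0.7, 5.2, 1.7]
grip_width: 0.342
grip_force: 40.0
```

send_rows(
  rows=[
    {"hand":20,"x":-0.1,"y":-2,"z":0,"roll":0},
    {"hand":20,"x":0,"y":-2,"z":0,"roll":0},
    {"hand":20,"x":0,"y":0,"z":0,"roll":0},
  ],
)

```text
time: 10.4
position: [0.5921, -0.1211, 0.0954]
tool_rot: [-2.253, -2.189, -0.003]
ft_force: [1.7, 5.4, 2.4]
grip_width: 0.341
grip_force: 40.0
```

send_rows(
  rows=[
    {"hand":20,"x":-0.1,"y":-2,"z":0,"roll":0},
    {"hand":20,"x":0,"y":-2,"z":0,"roll":0},
    {"hand":20,"x":0,"y":0,"z":0,"roll":0},
  ],
)

```text
time: 10.7
position: [0.592, -0.1251, 0.0955]
tool_rot: [-2.253, -2.189, -0.003]
ft_force: [1.9, 4.9, 2.8]
grip_width: 0.343
grip_force: 39.9
```

send_rows(
  rows=[
    {"hand":20,"x":-0.1,"y":-2,"z":0,"roll":0},
    {"hand":20,"x":-0.1,"y":-2,"z":0,"roll":0},
    {"hand":20,"x":0,"y":0,"z":0,"roll":0},
  ],
)

```text
time: 11.0
position: [0.592, -0.1291, 0.0955]
tool_rot: [-2.253, -2.189, -0.004]
ft_force: [2.6, 5.7, 1.4]
grip_width: 0.34
grip_force: 40.0
```

send_rows(
  rows=[
    {"hand":20,"x":-0.1,"y":-2,"z":0,"roll":0},
    {"hand":20,"x":-0.1,"y":-2,"z":0,"roll":0},
    {"hand":20,"x":0,"y":0,"z":0,"roll":0},
  ],
)

```text
time: 11.3
position: [0.5918, -0.1331, 0.0955]
tool_rot: [2.253, 2.189, 0.004]
ft_force: [2.8, 5.5, 1.8]
grip_width: 0.342
grip_force: 40.0
```

send_rows(
  rows=[
    {"hand":20,"x":0,"y":-2,"z":0,"roll":0},
    {"hand":20,"x":0,"y":-2,"z":0,"roll":0},
    {"hand":20,"x":0,"y":0,"z":0,"roll":0},
  ],
)

```text
time: 11.6
position: [0.5917, -0.1372, 0.0955]
tool_rot: [-2.253, -2.189, -0.003]
ft_force: [2.0, 6.2, 1.2]
grip_width: 0.342
grip_force: 40.0
```

send_rows(
  rows=[
    {"hand":20,"x":0,"y":-2,"z":0,"roll":0},
    {"hand":20,"x":-0.1,"y":-2,"z":0,"roll":0},
    {"hand":20,"x":0,"y":0,"z":0,"roll":0},
  ],
)

```text
time: 11.9
position: [0.5916, -0.1412, 0.0955]
tool_rot: [2.253, 2.189, 0.003]
ft_force: [2.4, 5.6, 2.4]
grip_width: 0.343
grip_force: 40.0
```

```bash
python3 - <<'E'
from h import *
t=get_image("top");s=get_image("side")
cv2.imwrite("pics/m3.png",np.vstack([cv2.resize(t[160:250,250:440],(800,379),interpolation=cv2.INTER_CUBIC),cv2.resize(s[175:255,235:415],(495,220),interpolation=cv2.INTER_CUBIC) if 0 else cv2.copyMakeBorder(cv2.resize(s[175:255,235:415],(495,220),interpolation=cv2.INTER_CUBIC),0,0,0,305,0)]))
E
```

```text
(no output)
```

View pics/m3.png

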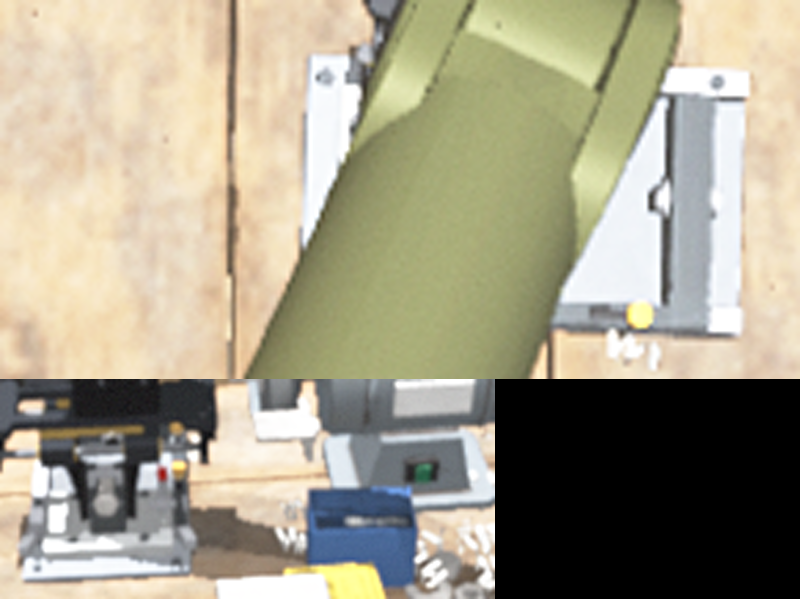

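The side view shows the red tab at about (294,210) beside the gripper, so I can follow the catch by tracking it there.

```bash
cat >> h.py <<'E'
def tab(im):
    b,g,r=[im[...,i].astype(int) for i in range(3)];m=(r>130)&(g<90)&(b<90);m[:190]=0;m[240:]=0;m[:,:270]=0;m[:,315:]=0
    v,u=np.nonzero(m);return len(u),u.mean().round(2),v.mean().round(2),v.min(),v.max()
E
cat > t.py <<'E'
from h import *
s=get_state();print(s["time"],s["position"].round(4),s["ft_force"].round(1),s["torque"].round(2),tab(get_image("side")))
E
python3 -c "
from h import *
print(tab(cv2.imread('pics/side0.png')),tab(cv2.imread('pics/side2.png')))"; python3 t.py
```

```text
12.0 [ 0.5917 -0.1412  0.0955] [2.1 4.5 2.5] [ 0.93 -0.07 -0.24] (8, np.float64(293.5), np.float64(209.5), np.int64(208), np.int64(211))h.py:11: RuntimeWarning: Mean of empty slice.
  v,u=np.nonzero(m);return len(u),u.mean().round(2),v.mean().round(2),v.min(),v.max()
  ret = ret.dtype.type(ret / rcount)
Traceback (most recent call last):
  File "h.py", line 11, in tab
    v,u=np.nonzero(m);return len(u),u.mean().round(2),v.mean().round(2),v.min(),v.max()
                                                                        ~~~~~^^
ValueError: zero-size array to reduction operation minimum which has no identity
```

```bash
python3 -c "
from h import *
im=cv2.imread('pics/side0.png');print(tab(im));print(im[206:218,290:300,2].tolist());print(im[206:218,290:300,1].tolist())
c=get_calibration('side')
print(ray(c,293.5,209.5,.025),proj(c,[.541,-.170,.02]),proj(c,[.541,-.170,.03]))"
```

```text
(2, np.float64(293.5), np.float64(213.0), np.int64(213), np.int64(213))
[[237, 237, 237, 239, 239, 237, 245, 255, 255, 255], [238, 238, 237, 238, 236, 237, 242, 255, 255, 255], [236, 238, 239, 241, 242, 241, 235, 237, 255, 255], [235, 240, 251, 254, 254, 254, 242, 215, 200, 203], [236, 247, 255, 255, 255, 255, 253, 214, 173, 159], [236, 251, 255, 255, 255, 255, 255, 205, 153, 127], [237, 251, 255, 255, 255, 255, 255, 195, 136, 93], [237, 244, 255, 255, 255, 254, 228, 178, 135, 88], [238, 234, 222, 212, 208, 202, 186, 166, 135, 106], [237, 237, 238, 241, 244, 242, 210, 167, 144, 130], [237, 243, 255, 255, 255, 255, 229, 166, 141, 144], [238, 244, 255, 255, 255, 255, 236, 181, 162, 156]]
[[241, 241, 241, 243, 243, 242, 244, 251, 255, 255], [242, 242, 242, 243, 243, 244, 242, 244, 255, 255], [241, 243, 241, 242, 243, 243, 238, 218, 226, 237], [242, 240, 226, 216, 216, 226, 234, 200, 160, 153], [243, 239, 188, 148, 143, 162, 210, 200, 156, 130], [244, 242, 174, 116, 107, 129, 187, 192, 149, 114], [245, 244, 174, 112, 100, 119, 179, 185, 142, 93], [246, 241, 164, 87, 67, 93, 159, 174, 140, 91], [245, 241, 189, 135, 128, 139, 161, 166, 141, 108], [243, 244, 243, 248, 253, 247, 209, 170, 150, 135], [241, 247, 255, 255, 255, 255, 232, 170, 148, 151], [242, 246, 255, 255, 255, 255, 239, 187, 168, 164]]
[ 0.54335704 -0.19204282  0.025     ] [294.93507007 216.40152314] [294.72830649 213.06435121]
```

```bash
cat >> h.py <<'E'
def tab(im):
    i=im[195:230,284:302].astype(float);w=np.clip(i[...,2]-np.maximum(i[...,1],i[...,0])-40,0,None)
    v,u=np.mgrid[195:230,284:302];return round(w.sum()),(w*u).sum()/w.sum(),(w*v).sum()/w.sum()
E
python3 -c "
from h import *
print(tab(cv2.imread('pics/side0.png')))
t=get_calibration('top');
for z in (.014,.02):print(ray(t,404.5,207.1,z))"; python3 t.py
```

```text
(1504, np.float64(293.97872340425533), np.float64(211.8537234042553))
[ 0.5894932  -0.26321396  0.014     ]
[ 0.58879136 -0.26202995  0.02      ]
12.05 [ 0.5916 -0.1412  0.0954] [1.8 5.4 1.7] [ 1.   -0.09 -0.2 ] (674, np.float64(293.7507418397626), np.float64(209.15430267062314))
```

The catch is riding on the pallet: the tab is 2.7 px higher than when it was down. The buffer tip is at y ≈ −262, so I expect contact near tool y ≈ −223. I continue sliding.

send_rows(
  rows=[
    {"hand":20,"x":-0.1,"y":-3,"z":0,"roll":0},
    {"hand":20,"x":-0.1,"y":-3,"z":0,"roll":0},
    {"hand":20,"x":-0.1,"y":-3,"z":0,"roll":0},
    {"hand":20,"x":-0.1,"y":-3,"z":0,"roll":0},
    {"hand":20,"x":0,"y":-3,"z":0,"roll":0},
  ],
)

```text
time: 12.6
position: [0.5913, -0.1557, 0.0955]
tool_rot: [-2.252, -2.189, -0.004]
ft_force: [1.5, 5.9, 2.8]
grip_width: 0.342
grip_force: 40.0
```

send_rows(
  rows=[
    {"hand":20,"x":-0.1,"y":-3,"z":0,"roll":0},
    {"hand":20,"x":-0.1,"y":-3,"z":0,"roll":0},
    {"hand":20,"x":-0.1,"y":-3,"z":0,"roll":0},
    {"hand":20,"x":-0.1,"y":-3,"z":0,"roll":0},
    {"hand":20,"x":0,"y":-3,"z":0,"roll":0},
  ],
)

```text
time: 13.1
position: [0.5909, -0.1707, 0.0955]
tool_rot: [-2.252, -2.189, -0.004]
ft_force: [2.1, 6.6, 3.4]
grip_width: 0.343
grip_force: 40.0
```

send_rows(
  rows=[
    {"hand":20,"x":-0.1,"y":-3,"z":0,"roll":0},
    {"hand":20,"x":-0.1,"y":-3,"z":0,"roll":0},
    {"hand":20,"x":-0.1,"y":-3,"z":0,"roll":0},
    {"hand":20,"x":-0.1,"y":-3,"z":0,"roll":0},
    {"hand":20,"x":0,"y":-3,"z":0,"roll":0},
  ],
)

```text
time: 13.6
position: [0.5905, -0.1857, 0.0955]
tool_rot: [-2.252, -2.189, -0.004]
ft_force: [1.6, 6.1, 2.7]
grip_width: 0.345
grip_force: 40.0
```

```bash
python3 t.py
```

```text
13.6 [ 0.5905 -0.1857  0.0955] [1.6 6.1 2.7] [ 1.25 -0.07 -0.3 ] (955, np.float64(293.586387434555), np.float64(208.84921465968586))
```

send_rows(
  rows=[
    {"hand":20,"x":-0.1,"y":-3,"z":0,"roll":0},
    {"hand":20,"x":-0.1,"y":-3,"z":0.1,"roll":0},
    {"hand":20,"x":-0.1,"y":-3,"z":0,"roll":0},
    {"hand":20,"x":-0.1,"y":-3,"z":0,"roll":0},
    {"hand":20,"x":0,"y":-2,"z":0,"roll":0},
  ],
)

```text
time: 14.15
position: [0.59, -0.2, 0.0955]
tool_rot: [-2.253, -2.189, -0.003]
ft_force: [2.1, 6.3, 3.1]
grip_width: 0.341
grip_force: 40.0
```

send_rows(
  rows=[
    {"hand":20,"x":-0.1,"y":-2,"z":0,"roll":0},
    {"hand":20,"x":0,"y":-2,"z":0,"roll":0},
    {"hand":20,"x":-0.1,"y":-2,"z":0,"roll":0},
    {"hand":20,"x":0,"y":-2,"z":0,"roll":0},
    {"hand":20,"x":0,"y":0,"z":0,"roll":0},
  ],
)

```text
time: 14.65
position: [0.5897, -0.2083, 0.0954]
tool_rot: [-2.253, -2.189, -0.003]
ft_force: [2.3, 4.8, 1.8]
grip_width: 0.341
grip_force: 40.0
```

send_rows(
  rows=[
    {"hand":20,"x":-0.1,"y":-1.5,"z":0,"roll":0},
    {"hand":20,"x":0,"y":-1.5,"z":0,"roll":0},
    {"hand":20,"x":0,"y":-1,"z":0,"roll":0},
    {"hand":20,"x":0,"y":0,"z":0,"roll":0},
  ],
)

```text
time: 15.05
position: [0.5896, -0.212, 0.0955]
tool_rot: [-2.253, -2.189, -0.003]
ft_force: [1.5, 5.2, 2.6]
grip_width: 0.342
grip_force: 40.0
```

```bash
python3 t.py
```

```text
15.05 [ 0.5896 -0.212   0.0955] [1.5 5.2 2.6] [ 1.01 -0.12 -0.29] (1703, np.float64(293.57193188490896), np.float64(208.5778038755138))
```

send_rows(
  rows=[
    {"hand":20,"x":0,"y":-1,"z":0,"roll":0},
    {"hand":20,"x":-0.1,"y":-1,"z":0,"roll":0},
    {"hand":20,"x":0,"y":-1,"z":0,"roll":0},
    {"hand":20,"x":0,"y":0,"z":0,"roll":0},
  ],
)

```text
time: 15.5
position: [0.5896, -0.215, 0.0955]
tool_rot: [-2.253, -2.189, -0.003]
ft_force: [1.6, 4.7, 3.1]
grip_width: 0.342
grip_force: 40.0
```

send_rows(
  rows=[
    {"hand":20,"x":0,"y":-1,"z":0,"roll":0},
    {"hand":20,"x":-0.1,"y":-1,"z":0,"roll":0},
    {"hand":20,"x":0,"y":-1,"z":0,"roll":0},
    {"hand":20,"x":0,"y":0,"z":0,"roll":0},
  ],
)

```text
time: 15.9
position: [0.5894, -0.218, 0.0954]
tool_rot: [-2.252, -2.189, -0.003]
ft_force: [2.0, 6.0, 3.1]
grip_width: 0.344
grip_force: 40.0
```

send_rows(
  rows=[
    {"hand":20,"x":0,"y":-1,"z":0,"roll":0},
    {"hand":20,"x":-0.1,"y":-1,"z":0,"roll":0},
    {"hand":20,"x":0,"y":0,"z":0,"roll":0},
  ],
)

```text
time: 16.2
position: [0.5894, -0.2199, 0.0954]
tool_rot: [-2.252, -2.189, -0.003]
ft_force: [2.4, 4.9, 1.8]
grip_width: 0.343
grip_force: 40.0
```

```bash
python3 t.py
```

```text
16.2 [ 0.5894 -0.2199  0.0954] [2.4 4.9 1.8] [ 0.97 -0.14 -0.22] (1712, np.float64(293.6863317757009), np.float64(208.52278037383178))
```

send_rows(
  rows=[
    {"hand":20,"x":0,"y":-1,"z":0,"roll":0},
    {"hand":20,"x":0,"y":-1,"z":0,"roll":0},
    {"hand":20,"x":0,"y":0,"z":0,"roll":0},
  ],
)

```text
time: 16.55
position: [0.5894, -0.222, 0.0955]
tool_rot: [-2.252, -2.189, -0.003]
ft_force: [2.1, 4.9, 2.1]
grip_width: 0.341
grip_force: 40.0
```

send_rows(
  rows=[
    {"hand":20,"x":0,"y":-1,"z":0,"roll":0},
    {"hand":20,"x":-0.1,"y":-0.5,"z":0,"roll":0},
    {"hand":20,"x":0,"y":0,"z":0,"roll":0},
  ],
)

```text
time: 16.85
position: [0.5893, -0.2234, 0.0955]
tool_rot: [-2.252, -2.189, -0.003]
ft_force: [1.9, 5.8, 3.6]
grip_width: 0.342
grip_force: 40.0
```

```bash
python3 t.py
```

```text
16.85 [ 0.5893 -0.2234  0.0955] [1.9 5.8 3.6] [ 1.   -0.15 -0.24] (1702, np.float64(293.7843713278496), np.float64(208.45769682726205))
```

send_rows(
  rows=[
    {"hand":20,"x":0,"y":-0.8,"z":0,"roll":0},
    {"hand":20,"x":0,"y":-0.7,"z":0,"roll":0},
    {"hand":20,"x":0,"y":0,"z":0,"roll":0},
  ],
)

```text
time: 17.2
position: [0.5892, -0.2246, 0.0955]
tool_rot: [-2.252, -2.189, -0.003]
ft_force: [2.4, 6.7, 2.6]
grip_width: 0.341
grip_force: 40.0
```

send_rows(
  rows=[
    {"hand":20,"x":0,"y":-0.8,"z":0,"roll":0},
    {"hand":20,"x":-0.1,"y":-0.7,"z":0,"roll":0},
    {"hand":20,"x":0,"y":0,"z":0,"roll":0},
  ],
)

```text
time: 17.5
position: [0.5893, -0.2249, 0.0955]
tool_rot: [-2.25, -2.188, -0.005]
ft_force: [1.0, 7.9, 5.0]
grip_width: 0.34
grip_force: 40.0
```

```bash
python3 t.py
```

```text
17.5 [ 0.5893 -0.2249  0.0955] [1.  7.9 5. ] [ 1.62  0.03 -0.34] (1693, np.float64(293.8168930891908), np.float64(208.73892498523333))
```

The pallet met the buffer at tool y ≈ −224.7. The drop should come near −229 and the stop near −232.

send_rows(
  rows=[
    {"hand":20,"x":0,"y":-0.7,"z":0,"roll":0},
    {"hand":20,"x":0,"y":-0.7,"z":0,"roll":0},
    {"hand":20,"x":0,"y":0,"z":0,"roll":0},
  ],
)

```text
time: 17.85
position: [0.5893, -0.2251, 0.0956]
tool_rot: [-2.248, -2.188, -0.007]
ft_force: [0.2, 11.2, 6.9]
grip_width: 0.342
grip_force: 40.0
```

send_rows(
  rows=[
    {"hand":20,"x":0,"y":-0.7,"z":0,"roll":0},
    {"hand":20,"x":0,"y":-0.5,"z":0,"roll":0},
    {"hand":20,"x":0,"y":0,"z":0,"roll":0},
  ],
)

```text
time: 18.15
position: [0.5894, -0.2253, 0.0956]
tool_rot: [-2.247, -2.187, -0.008]
ft_force: [-1.0, 13.2, 7.6]
grip_width: 0.348
grip_force: 40.0
```

```bash
python3 t.py
```

```text
18.15 [ 0.5894 -0.2253  0.0956] [-1.  13.2  7.6] [ 2.5   0.3  -0.35] (1680, np.float64(293.8547619047619), np.float64(208.6482142857143))
```

Downward force is building up and so is friction, so I relieve it by raising slightly.

send_rows(
  rows=[
    {"hand":20,"x":0,"y":0,"z":0.3,"roll":0},
    {"hand":20,"x":0,"y":0,"z":0.2,"roll":0},
    {"hand":20,"x":0,"y":0,"z":0,"roll":0},
  ],
)

```text
time: 18.5
position: [0.5893, -0.2258, 0.0956]
tool_rot: [-2.247, -2.188, -0.007]
ft_force: [0.5, 11.7, 3.7]
grip_width: 0.34
grip_force: 40.0
```

```bash
python3 t.py
```

```text
18.5 [ 0.5893 -0.2258  0.0956] [ 0.5 11.7  3.7] [ 2.29 -0.07 -0.31] (1681, np.float64(293.8399762046401), np.float64(208.65020820939915))
```

send_rows(
  rows=[
    {"hand":20,"x":0,"y":0,"z":0.3,"roll":0},
    {"hand":20,"x":0,"y":0,"z":0.2,"roll":0},
    {"hand":20,"x":0,"y":0,"z":0,"roll":0},
  ],
)

```text
time: 18.85
position: [0.5893, -0.2263, 0.0956]
tool_rot: [-2.248, -2.188, -0.006]
ft_force: [2.5, 9.5, 0.4]
grip_width: 0.343
grip_force: 40.0
```

```bash
python3 t.py
```

```text
18.85 [ 0.5893 -0.2263  0.0956] [2.5 9.5 0.4] [ 2.04 -0.38 -0.3 ] (1682, np.float64(293.8436385255648), np.float64(208.65041617122472))
```

send_rows(
  rows=[
    {"hand":20,"x":0,"y":-0.5,"z":0.3,"roll":0},
    {"hand":20,"x":0,"y":-0.5,"z":0.1,"roll":0},
    {"hand":20,"x":0,"y":0,"z":0,"roll":0},
  ],
)

```text
time: 19.2
position: [0.5893, -0.2271, 0.0956]
tool_rot: [-2.248, -2.188, -0.006]
ft_force: [2.3, 9.4, -1.0]
grip_width: 0.339
grip_force: 40.0
```

```bash
python3 t.py
```

```text
19.2 [ 0.5893 -0.2271  0.0956] [ 2.3  9.4 -1. ] [ 1.99 -0.63 -0.37] (1673, np.float64(293.84698147041246), np.float64(208.64016736401675))
```

send_rows(
  rows=[
    {"hand":20,"x":0,"y":-0.5,"z":0.2,"roll":0},
    {"hand":20,"x":0,"y":-0.5,"z":0,"roll":0},
    {"hand":20,"x":0,"y":0,"z":0,"roll":0},
  ],
)

```text
time: 19.55
position: [0.5893, -0.2277, 0.0957]
tool_rot: [-2.248, -2.188, -0.007]
ft_force: [3.1, 10.6, -1.4]
grip_width: 0.343
grip_force: 40.0
```

```bash
python3 t.py
```

```text
19.55 [ 0.5893 -0.2277  0.0957] [ 3.1 10.6 -1.4] [ 2.07 -0.61 -0.29] (1644, np.float64(293.823600973236), np.float64(208.62226277372264))
```

send_rows(
  rows=[
    {"hand":20,"x":0,"y":-0.4,"z":0.1,"roll":0},
    {"hand":20,"x":0,"y":-0.4,"z":0,"roll":0},
    {"hand":20,"x":0,"y":0,"z":0,"roll":0},
  ],
)

```text
time: 19.9
position: [0.5893, -0.228, 0.0957]
tool_rot: [-2.247, -2.187, -0.007]
ft_force: [3.1, 11.4, -1.0]
grip_width: 0.344
grip_force: 40.0
```

```bash
python3 t.py
```

```text
19.9 [ 0.5893 -0.228   0.0957] [ 3.1 11.4 -1. ] [ 2.37 -0.54 -0.31] (1647, np.float64(293.775956284153), np.float64(208.58834244080145))
```

send_rows(
  rows=[
    {"hand":20,"x":0.3,"y":-0.4,"z":0.1,"roll":0},
    {"hand":20,"x":0,"y":-0.4,"z":0,"roll":0},
    {"hand":20,"x":0,"y":0,"z":0,"roll":0},
  ],
)

```text
time: 20.25
position: [0.5893, -0.2286, 0.0957]
tool_rot: [-2.246, -2.187, -0.007]
ft_force: [1.3, 11.3, -0.6]
grip_width: 0.34
grip_force: 40.0
```

```bash
python3 t.py
```

```text
20.25 [ 0.5893 -0.2286  0.0957] [ 1.3 11.3 -0.6] [ 2.52 -0.44 -0.32] (1634, np.float64(293.79192166462667), np.float64(208.59241126070992))
```

send_rows(
  rows=[
    {"hand":20,"x":0,"y":-0.4,"z":0.2,"roll":0},
    {"hand":20,"x":0,"y":-0.3,"z":0,"roll":0},
    {"hand":20,"x":0,"y":0,"z":0,"roll":0},
  ],
)

```text
time: 20.6
position: [0.5893, -0.2291, 0.0957]
tool_rot: [-2.246, -2.187, -0.007]
ft_force: [2.7, 12.1, -2.7]
grip_width: 0.343
grip_force: 40.0
```

```bash
python3 t.py
```

```text
20.6 [ 0.5893 -0.2291  0.0957] [ 2.7 12.1 -2.7] [ 2.56 -0.53 -0.33] (1688, np.float64(293.77843601895734), np.float64(208.64099526066352))
```

send_rows(
  rows=[
    {"hand":20,"x":0,"y":-0.4,"z":0,"roll":0},
    {"hand":20,"x":0,"y":-0.3,"z":0,"roll":0},
    {"hand":20,"x":0,"y":0,"z":0,"roll":0},
  ],
)

```text
time: 20.95
position: [0.5893, -0.2295, 0.0958]
tool_rot: [-2.246, -2.187, -0.008]
ft_force: [1.0, 12.7, -0.9]
grip_width: 0.343
grip_force: 40.0
```

```bash
python3 t.py
```

```text
20.95 [ 0.5893 -0.2295  0.0958] [ 1.  12.7 -0.9] [ 2.68 -0.53 -0.33] (1735, np.float64(293.77060518731986), np.float64(208.70489913544668))
```

send_rows(
  rows=[
    {"hand":20,"x":0,"y":-0.4,"z":0.1,"roll":0},
    {"hand":20,"x":0,"y":-0.3,"z":0,"roll":0},
    {"hand":20,"x":0,"y":0,"z":0,"roll":0},
  ],
)

```text
time: 21.3
position: [0.5893, -0.2298, 0.0958]
tool_rot: [-2.245, -2.186, -0.008]
ft_force: [1.0, 12.1, -1.1]
grip_width: 0.344
grip_force: 40.0
```

```bash
python3 t.py
```

```text
21.3 [ 0.5893 -0.2298  0.0958] [ 1.  12.1 -1.1] [ 2.77 -0.44 -0.35] (1879, np.float64(293.9164449175093), np.float64(211.3751995742416))
```

The tab fell from 208.7 to 211.4, so the catch has dropped. A tiny extra push, well short of the stop, will show whether it is fully down.

send_rows(
  rows=[
    {"hand":20,"x":0,"y":-0.4,"z":0,"roll":0},
    {"hand":20,"x":0,"y":0,"z":0,"roll":0},
  ],
)

```text
time: 21.55
position: [0.5893, -0.2302, 0.0958]
tool_rot: [-2.245, -2.186, -0.008]
ft_force: [1.2, 13.5, -1.3]
grip_width: 0.346
grip_force: 40.0
```

```bash
python3 t.py; python3 t.py
```

```text
21.55 [ 0.5893 -0.2302  0.0958] [ 1.2 13.5 -1.3] [ 2.84 -0.42 -0.38] (1824, np.float64(293.91502192982455), np.float64(211.65679824561403))
21.6 [ 0.5893 -0.2302  0.0958] [ 1.9 11.8 -1.3] [ 2.84 -0.43 -0.36] (1815, np.float64(293.90578512396695), np.float64(211.66280991735536))
```

send_rows(
  rows=[
    {"hand":20,"x":0,"y":0.8,"z":0,"roll":0},
    {"hand":20,"x":0,"y":0.8,"z":0,"roll":0},
    {"hand":20,"x":0,"y":0.8,"z":0,"roll":0},
    {"hand":20,"x":0,"y":0,"z":0,"roll":0},
  ],
)

```text
time: 22.05
position: [0.5892, -0.2299, 0.0957]
tool_rot: [-2.248, -2.188, -0.005]
ft_force: [3.8, 8.2, -3.8]
grip_width: 0.342
grip_force: 39.9
```

```bash
python3 t.py
```

```text
22.05 [ 0.5892 -0.2299  0.0957] [ 3.8  8.2 -3.8] [ 2.   -0.66 -0.22] (1547, np.float64(293.917905623788), np.float64(211.4382676147382))
```

send_rows(
  rows=[
    {"hand":20,"x":0.2,"y":0.8,"z":0,"roll":0},
    {"hand":20,"x":0,"y":0.7,"z":-0.2,"roll":0},
    {"hand":20,"x":0,"y":0,"z":0,"roll":0},
  ],
)

```text
time: 22.4
position: [0.5892, -0.2296, 0.0957]
tool_rot: [-2.25, -2.188, -0.003]
ft_force: [3.8, 7.0, -4.2]
grip_width: 0.344
grip_force: 39.9
```

```bash
python3 t.py
```

```text
22.4 [ 0.5892 -0.2296  0.0957] [ 3.8  7.  -4.2] [ 1.57 -0.63 -0.21] (1552, np.float64(293.9465206185567), np.float64(211.402706185567))
```

send_rows(
  rows=[
    {"hand":20,"x":0.2,"y":0.8,"z":-0.2,"roll":0},
    {"hand":20,"x":0.1,"y":0.7,"z":-0.1,"roll":0},
    {"hand":20,"x":0,"y":0,"z":0,"roll":0},
  ],
)

```text
time: 22.75
position: [0.5892, -0.2293, 0.0956]
tool_rot: [-2.251, -2.188, -0.002]
ft_force: [2.5, 5.3, -3.8]
grip_width: 0.339
grip_force: 39.9
```

```bash
python3 t.py
```

```text
22.75 [ 0.5892 -0.2293  0.0956] [ 2.5  5.3 -3.8] [ 1.13 -0.53 -0.1 ] (1530, np.float64(293.9503267973856), np.float64(211.38235294117646))
```

send_rows(
  rows=[
    {"hand":20,"x":0.2,"y":0.8,"z":-0.2,"roll":0},
    {"hand":20,"x":0,"y":0.7,"z":-0.1,"roll":0},
    {"hand":20,"x":0,"y":0,"z":0,"roll":0},
  ],
)

```text
time: 23.1
position: [0.5892, -0.2288, 0.0955]
tool_rot: [-2.252, -2.188, 0.0]
ft_force: [4.0, 4.1, -8.5]
grip_width: 0.342
grip_force: 40.0
```

```bash
python3 t.py
```

```text
23.1 [ 0.5892 -0.2288  0.0955] [ 4.   4.1 -8.5] [ 0.92 -0.81 -0.14] (1487, np.float64(294.05447209145933), np.float64(211.30262273032952))
```

send_rows(
  rows=[
    {"hand":20,"x":0.2,"y":0.4,"z":-0.3,"roll":0},
    {"hand":20,"x":0,"y":0,"z":-0.2,"roll":0},
    {"hand":20,"x":0,"y":0,"z":0,"roll":0},
  ],
)

```text
time: 23.45
position: [0.5893, -0.2287, 0.0955]
tool_rot: [-2.252, -2.188, 0.0]
ft_force: [2.0, 4.4, -6.8]
grip_width: 0.343
grip_force: 40.0
```

```bash
python3 t.py
```

```text
23.45 [ 0.5893 -0.2287  0.0955] [ 2.   4.4 -6.8] [ 1.07 -0.43 -0.14] (1485, np.float64(294.0323232323232), np.float64(211.3171717171717))
```

Forces are small, so I release gently, opening only a little to stay clear of the catch.

send_rows(
  rows=[
    {"hand":20,"x":0,"y":0,"z":-0.2,"roll":0},
    {"hand":20,"x":0,"y":0,"z":0,"roll":0},
  ],
  force=8,
)

```text
time: 23.7
position: [0.5894, -0.2296, 0.0962]
tool_rot: [2.253, 2.189, -0.001]
ft_force: [-0.1, 4.6, -2.5]
grip_width: 0.352
grip_force: 8.0
```

send_rows(
  rows=[
    {"hand":32,"x":0,"y":0,"z":0,"roll":0},
    {"hand":34,"x":0,"y":0,"z":0,"roll":0},
    {"hand":37,"x":0,"y":0,"z":0,"roll":0},
    {"hand":38,"x":0,"y":0,"z":0,"roll":0},
    {"hand":38,"x":0,"y":0,"z":0,"roll":0},
  ],
)

```text
time: 24.2
position: [0.5896, -0.2299, 0.0962]
tool_rot: [2.253, 2.188, -0.0]
ft_force: [-0.2, -0.2, 0.3]
grip_width: 0.436
grip_force: 0.0
```

```bash
python3 t.py
```

```text
24.2 [ 0.5896 -0.2299  0.0962] [-0.2 -0.2  0.3] [-0.1   0.04 -0.04] (1536, np.float64(293.9850260416667), np.float64(211.306640625))
```

send_rows(
  rows=[
    {"hand":38,"x":0,"y":0,"z":5,"roll":0},
    {"hand":38,"x":0,"y":0,"z":10,"roll":0},
    {"hand":38,"x":0,"y":0,"z":20,"roll":0},
    {"hand":38,"x":0,"y":0,"z":30,"roll":0},
    {"hand":38,"x":0,"y":0,"z":40,"roll":0},
    {"hand":38,"x":0,"y":40,"z":40,"roll":0},
    {"hand":38,"x":0,"y":45,"z":20,"roll":0},
    {"hand":38,"x":0,"y":45,"z":0,"roll":0},
    {"hand":38,"x":0,"y":45,"z":0,"roll":0},
    {"hand":38,"x":0,"y":45,"z":0,"roll":0},
  ],
)

```text
time: 25.25
position: [0.5896, -0.0123, 0.2578]
tool_rot: [2.253, 2.188, 0.003]
ft_force: [0.6, -0.7, -0.2]
grip_width: 0.439
grip_force: 0.0
```

send_rows(
  rows=[
    {"hand":38,"x":-20,"y":45,"z":0,"roll":0},
    {"hand":38,"x":-20,"y":45,"z":0,"roll":0},
    {"hand":38,"x":-20,"y":45,"z":0,"roll":0},
    {"hand":38,"x":0,"y":0,"z":0,"roll":0},
    {"hand":38,"x":0,"y":0,"z":0,"roll":0},
  ],
)

```text
time: 25.75
position: [0.5294, 0.1223, 0.2572]
tool_rot: [2.25, 2.192, 0.002]
ft_force: [-0.7, -0.3, -0.4]
grip_width: 0.437
grip_force: 0.0
```

```bash
python3 t.py; python3 - <<'E'
from h import *
t=get_image("top");s=get_image("side");k=lambda a:cv2.resize(a,None,fx=4,fy=4,interpolation=cv2.INTER_CUBIC)
a=k(t[165:250,250:440]);b=cv2.resize(s[180:250,230:325],(480,260),interpolation=cv2.INTER_CUBIC)
o=np.zeros((600,760,3),np.uint8);o[:340]=a;o[340:,:480]=b;cv2.imwrite("pics/end.png",o)
E
```

```text
25.75 [0.5294 0.1223 0.2572] [-0.7 -0.3 -0.4] [-0.19  0.05  0.02] (1315, np.float64(293.70722433460077), np.float64(212.3787072243346))
```

View pics/end.png

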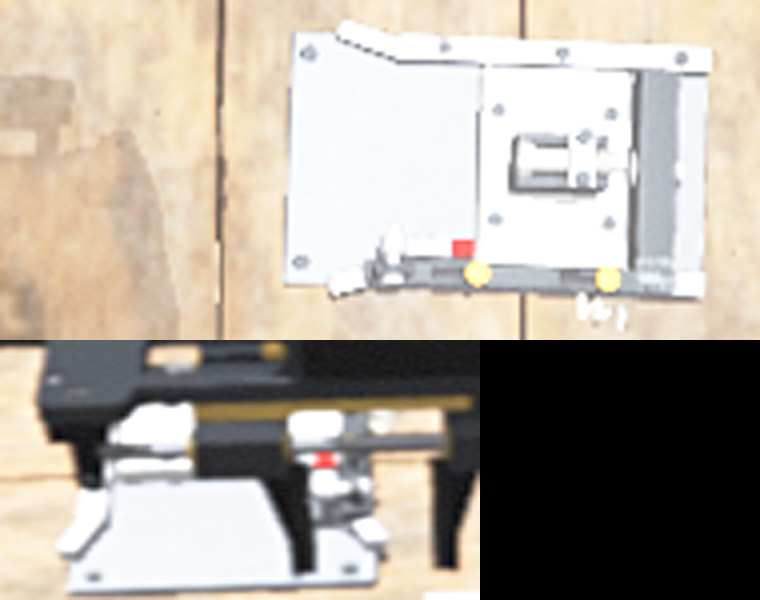

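The final picture shows the pallet flat in the channel against the buffer, with the red-tabbed catch (462,248) down directly behind its rear edge (x≈478).

```bash
python3 -c "
from bench import *
print(close_job())"
```

```text
the job is handed in; nothing more can be done
None
```

The pallet is in the dock, flat in the channel and held between the dropped catch and the spring buffer. The gripper is clear and the job was handed in at about 26 s of the 64 s limit.

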